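Square up a soil-test coupon in the corner of its reading stage

TASK

Pick up the hand pusher and use its foot to nudge the steel test coupon across the reading stage: first press it gently home against the long rail, then slide it along the rail and press it gently home against the end stop, so that it finally lies flat and square in the corner with both edges touching. The coupon's film must not be handled, so touch the coupon only with the pusher and never push hard; leave the things standing around alone. Then stand the pusher upright on the worktop again and let go.

Things in the scene. Friction and masses are not known exactly. Their poses are not given: they have to be found in the camera images.
- stage: Fixed grey base plate, 130 (x) by 180 (y) by 10 mm, yaw up to 0.35 rad. Origin: centre of its underside, on the worktop; x away from the robot, y left, z up. The coupon slides on its top (z = 10 mm). The rail at its far side and the end stop at its left form a square corner, parallel to these axes. The coupon's place in the corner is x = +8 to +20, y = +20 to +32 mm, by how the bars are set.
- rail: Far edge of the stage: dark backing strip fixed along its far side (this origin: x = +61, y = 0, z = +10 mm in the stage frame) and, in front of it, a rigid clamped aluminium bar 130 mm long, 12 mm high. The bar was set by hand: its face lies anywhere from x = +33 to +45 mm; not measured, find it by feel. A sprung pin stands 3 mm out of its face at y = +12 mm (0.15 N when pressed flush).
- end_stop: Left edge of the stage: dark backing strip (origin: x = 0, y = +86, z = +10 mm in the stage frame) and before it a rigid clamped aluminium bar, 68 mm long (x = -38 to +30), 12 mm high, also set by hand: its face lies anywhere from y = +58 to +70 mm; not measured, find it by feel. A sprung pin stands 3 mm out of its face at x = +12 mm (0.15 N when pressed flush).
- coupon: Loose flat steel plate, darker rectangle on top, 50 (own x) by 76 (own y) by 6 mm, 0.12 to 0.18 kg. Origin: centre of its underside; axes within 0.25 rad of the stage's. Starts at x = -20 to -6, y = -14 to +8 mm on the stage. Slides at 1 to 2.5 N. Home: 5 to 8 N on the pusher, held 0.5 s (pusher and bar must both feel over 2 N for 0.2 s). Never over 10 N. It stays put when released.
- pusher: Loose, upright on the worktop, 93 mm tall, 0.12 kg: white round rigid foot 30 mm across, 14 mm high; thin steel stem; round grey grip 18 mm across, from 45 to 93 mm up. Origin: centre of the foot's underside, z up; yaw has no meaning. Grip from above about 70 mm up, firmly (40 N). Its axis is 15 mm from an edge it touches; push with the foot about 2 mm above the stage's top.
- jar_sample: Bystander: screw-lid sample jar, 40 mm diameter, 46 mm tall, origin at the centre of its underside. It, the other jar and the pusher stand in any order in three places right of the stage.
- jar_pins: Bystander: larger screw-lid jar, 50 mm diameter, 52 mm tall, origin at the centre of its underside.
- bench_timer: Bystander: white square kitchen-type timer with a grey dial, 70 x 70 x 36 mm, origin at the centre of its underside.
- kidney_dish: Bystander: steel kidney dish, 92 x 184 x 35 mm, left of the stage, origin at the centre of its underside.
- strip_box: Bystander: small white carton with a dark blue band, 52 x 96 x 34 mm, far left, origin at the centre of its underside.
- dental_probe: Bystander: thin steel double-ended probe lying flat, 20 x 153 x 8 mm, at the left, origin at the centre of its underside.
Mind the look-alikes: they are no part of the job. Leave any blue look-alike of the pusher alone.

How it is judged (in metres and radians):
On the way, in this order (a step that is already met when the one before it is completed fails the run):
1. the pusher is picked up by the fingers (height (world z) of pusher above 0.012 m and contact force between the fingers and pusher above 1 N), for 0.2 s.
2. the pusher presses the coupon home against the long rail (over 2 N on both) (contact force between coupon and rail above 2 N and contact force between coupon and pusher above 2 N), for 0.2 s.
3. the pusher presses the coupon home against the end stop (over 2 N on both) (contact force between coupon and end_stop above 2 N and contact force between coupon and pusher above 2 N), for 0.2 s.
At the end, for the whole second after the job is handed in: The coupon rests flat in the corner, square within 0.03 rad, holding both sprung pins at least half pressed in (over 0.075 N each), so each gap to a bar is under 1.5 mm; the pusher stands upright (within 0.1 rad) on the worktop, at rest, released, not touching the coupon (x of coupon in the frame of stage between 0.006 and 0.0215 m and y of coupon in the frame of stage between 0.018 and 0.0335 m and z of coupon in the frame of stage between 0.008 and 0.0115 m and angle between the x axis of coupon and the x axis of stage, either way round below 0.03 rad and angle between coupon's own z axis and vertical below 0.03 rad and linear speed of each of coupon, pusher below 0.01 m/s and contact force between coupon and rail above 0.075 N and contact force between coupon and end_stop above 0.075 N and height (world z) of pusher below 0.004 m and angle between pusher's own z axis and vertical below 0.1 rad and contact force between pusher and coupon below 0.1 N and contact force between the fingers and pusher below 0.1 N).
It fails at once if the coupon is touched by the fingers or the arm (contact force between any of the fingers, the arm and coupon above 0.2 N).
It fails at once if the pusher presses on the coupon with more than 10 N (contact force between pusher and coupon above 10 N).
It fails at once if a bystander is moved by more than 20 mm (distance of any of jar_sample, jar_pins, bench_timer, kidney_dish, strip_box, dental_probe from where it was at the start of the episode above 0.02 m).
It also fails if it takes over 72 s, if anything falls off the work surface, if the arm or the gripper's body presses on something with over 40 N, if the wrist force passes 120 N, or if a joint passes its speed limit or range.

ROBOT

A 6-joint arm with a two-finger parallel gripper is mounted at the origin on a cart in front of the work surface, level with it; the furniture and walls round the work are solid. World frame = base frame: x ahead of the robot, y to its left, z up, the work surface at z = 0. Lengths are in mm, angles in rad, forces in N, time in s.
With the tool pointing down it reaches from about 250 to 725 mm from the base axis. Payload 4 kg.
Tool frame: the origin (TCP) lies at the very end of the fingers, on their centre line; the grasp point (between the pads) lies 19 mm behind it (env.grip_depth is the z of the grasp point in the tool frame, in mm); z points along the fingers, y is the line along which they close (so a half turn about z gives the same grasp; the last joint's range is limited). The gripper opens to 85 mm and grips with 20 to 120 N. Pads are 22 mm wide; open, the fingers measure 114 mm over their backs; the gripper's body (76 mm by 85 mm) begins 54 mm behind the grasp point. The pads swing forward as they close: fully open they stand 13 mm farther back than shut.
Start: joints at [1.32, 0.241, 0.005, 1.335, 0, 1.571], TCP at [124.088, 484.357, 231.306] pointing down, gripper open.
Joint ranges: [-2.72, 2.72], [-1.05, 1.87], [-1.09, 1.28], [-1.99, 2.15], [-1.42, 1.44], [-3.14, 3.14]. Speed limits (rad/s): [2.79, 2.79, 3.14, 3.14, 3.14, 3.14].

INTERFACE

Orientations are given as a rotation vector (axis times angle).
In Python, from cell import env gives the robot as it stands.
- The arm moves only by the tool drive_tool, never from a script. Its argument "targets" is text: rows parted by semicolons, each of 7 numbers parted by spaces: the turn, a rotation vector about the tool's x, y, z in rad, then the shift along the tool's x, y, z in mm, then the opening, from 0 (shut) to 1 (fully open). A call has exactly 5 rows; each row shifts and turns the commanded pose from where the row before left it, along the tool's axes as they then stand; what a row does not reach is not made up. A row lasts 1/10 s, in which the tool goes at most 50 mm and 8.59 degrees, less where a joint would pass 70% of its speed; a pose out of reach is approached as far as the arm can. A call with a gripper value outside its range is refused whole. The fingers move at their own pace and stop on an object; "newtons" is the grip in N (left out, the last holds). Time passes only in rows, so rows that do not move let the fingers close, or fill a call up. It gives the time, the measured TCP pose, the force, the opening and the grip force at its end, in the units of the state.
- env.read_state(): the state, without advancing time (a new reading comes with each control period).
- env.snapshot(name): name is "scene" or "top" or "wrist"; returns (picture, depth): 400x640x3 uint8, red, green, blue; 400x640 float32, mm along the optical axis (not along the pixel's ray), 0 where there is no reading.
- env.get_calibration(name): a dict with "vfov" (degrees; the focal length in pixels is half the picture's height over the tangent of half this angle, whatever the lens; pixels are square), "cx", "cy" (the principal point, pixels), "extrinsics" (4x4, takes a point from world to camera coordinates). Camera axes: x right, y up, looking along -z (the intrinsics and any distortion apply to the point x, -y, -z); pixel columns grow to the right and rows downward; lengths in mm; the calibration is good to about 2 mm. A picture is of the moment at which its call begins: read the wrist's pose just before it. get_calibration takes no time and is no camera call; for the wrist camera it gives the pose at the moment of the call.
- env.close_job(): hands the job in; it is judged then, once.
Trained networks look in the newest picture that a camera, given by its name, has taken for a name from the list of things; names that differ only in an ending like _2 or _b are one class to them, and where a whole thing is asked for, a point or a joint stands for the part that bears it (a point fixed in the world has none). Each returns a list of dicts, best first, with "score" (0 to 1); they miss things now and then, are a little off and sometimes report something else, mostly with a low value. They report only what shows in the picture. A call takes as long as a camera call. They do not tell look-alikes from the thing itself.
- env.silhouettes(camera, target): "pixels" (400x640 bool, what is visible of it) and "rect" ([left, top, right, bottom] in pixels, round what is visible of it).
The state is a dict: "t": time; "joint_pos": joint angles; "qd": joint speeds; "tau": joint torques, N m; "tcp_pos": TCP position; "tool_rot": TCP orientation; "contact_force": force on the tool from outside, world axes, zero at the start; "torque": the same for the moment, N m; "width": opening from 0.0 (shut) to 1.0 (fully open); "finger_force": force on a finger pad.
Only numpy, scipy, OpenCV 4.12 (cv2) and the standard library are available. Lean on these libraries where they do the work, as an engineer would, in place of code of your own. Each camera call takes 0.05 s, during which the arm holds its last target. There are 200 camera calls.

## Working session

There is one attempt and no reset: what is moved stays moved. The work goes in short steps, Python scripts to look and compute and a tool call to move; the robot and the scene stay as the last step left them, time stands still between calls to the robot, and variables do not carry over. Pictures are saved under pics/ and viewed, at most 10 in all, crops included, and the job is handed in when it is done.

Besides the shell and the picture viewer there is one more tool, called after "Call:" as name(argument=value, ...) on one line, values as JSON. drive_tool: Moves the arm, as the interface text tells. Its arguments: {"type":"object","properties":{"targets":{"type":"string"},"newtons":{"type":"number"}},"required":["targets"]}

```bash
mkdir -p pics
cat > h.py <<'E'
import numpy as np, cv2
from cell import env
def cam(n):
    c=env.get_calibration(n); f=200/np.tan(np.radians(c["vfov"])/2); return c,f
def world(n,dep,mask=None,c=None):
    if c is None: c=env.get_calibration(n)
    f=200/np.tan(np.radians(c["vfov"])/2)
    v,u=np.nonzero((dep>0)&(mask if mask is not None else True)); d=dep[v,u]
    P=np.stack([(u-c["cx"])/f*d,-(v-c["cy"])/f*d,-d,np.ones_like(d)])
    return (np.linalg.inv(np.array(c["extrinsics"]))@P)[:3].T,u,v
E
python3 - <<'E'
from h import *
for n in ("top","scene"):
    p,d=env.snapshot(n); np.savez(f"{n}.npz",p=p,d=d); cv2.imwrite(f"pics/{n}0.png",p[:,:,::-1])
    c=env.get_calibration(n); print(n,{k:c[k] for k in c if k!="extrinsics"}, np.round(np.linalg.inv(np.array(c["extrinsics"]))[:3],2).tolist())
    for t in ("stage","coupon","pusher","jar_sample","jar_pins","rail","end_stop"):
        for s in env.silhouettes(n,t)[:3]:
            P,u,v=world(n,d,s["pixels"],c)
            print(t,round(s["score"],2),s["rect"],np.round(np.median(P,0)) if len(P) else None, np.round(np.percentile(P,98,axis=0)) if len(P) else None, np.round(np.percentile(P,2,axis=0)) if len(P) else None)
print(env.read_state())
E
```

```text
top {'vfov': 57.872997386333104, 'cx': 318.51297234278564, 'cy': 200.61485787754896} [[-0.01, 1.0, -0.04, 464.45], [-1.0, -0.01, -0.01, 76.79], [-0.01, 0.04, 1.0, 1053.56]]
stage 0.73 [286.9, 172.0, 354.4, 221.9] [529.  96.  10.] [589. 173.  23.] [455.  -1.   5.]
coupon 0.73 [309.7, 187.8, 338.8, 210.8] [515.  73.  15.] [543. 112.  19.] [486.  36.   9.]
pusher 0.68 [431.7, 172.8, 452.3, 186.8] [ 564. -248.   44.] [ 578. -239.   94.] [ 553. -259.    5.]
pusher 0.63 [192.5, 206.7, 256.0, 243.9] [441. 369.   1.] [487. 436.  30.] [393. 280.  -4.]
jar_sample 0.67 [415.5, 214.7, 429.6, 227.1] [ 453. -201.   45.] [ 469. -187.   49.] [ 436. -221.    6.]
jar_sample 0.63 [460.9, 211.7, 483.5, 228.5] [ 455. -329.   50.] [ 477. -313.   55.] [ 433. -356.    6.]
jar_pins 0.72 [179.2, 155.1, 219.3, 185.5] [601. 427.  32.] [639. 478.  36.] [565. 381.  -1.]
jar_pins 0.67 [461.1, 210.7, 482.5, 226.1] [ 455. -329.   50.] [ 476. -313.   55.] [ 433. -356.    2.]
rail 0.71 [288.7, 171.4, 341.7, 185.1] [574.  90.  20.] [594. 164.  24.] [555.  21.  -2.]
end_stop 0.62 [285.4, 186.0, 300.0, 214.3] [512. 162. 
[... 977 characters left out ...]
3.  11.]
{'t': 0.8, 'joint_pos': array([ 1.32002195e+00,  2.40553697e-01,  5.01416950e-03,  1.33518644e+00,
       -1.20943528e-05,  1.57082881e+00]), 'qd': array([-1.17742212e-03,  2.00212098e-03,  1.84219718e-03,  7.02525316e-05,
       -1.76121771e-03, -1.83235128e-03]), 'tau': array([ 1.92468076e-03, -3.72143590e+01,  2.52682990e+01,  6.92616686e-04,
       -7.11605571e-05,  4.68920902e-06]), 'tcp_pos': array([124.08370848, 484.37130015, 231.33503537]), 'tool_rot': array([3.92932124e-01, 3.11690200e+00, 1.07278778e-04]), 'contact_force': array([0.15301242, 0.03845276, 0.0500349 ]), 'torque': array([-0.03249881, -0.0163067 , -0.00544053]), 'finger_force': 0.0, 'width': 0.9983631187960579}
```

Run:
```python
from h import *
a=np.load("scene.npz")["p"][170:330,260:470]; b=np.load("top.npz")["p"][150:250,270:490]
a=cv2.resize(a,None,fx=2.8,fy=2.8,interpolation=cv2.INTER_CUBIC);a=cv2.copyMakeBorder(a,0,0,0,0,cv2.BORDER_CONSTANT)
cv2.imwrite("pics/sc.png",a[:,:,::-1]); cv2.imwrite("pics/tp.png",cv2.resize(b,None,fx=3.6,fy=3.6,interpolation=cv2.INTER_CUBIC)[:,:,::-1])
for n in("top","scene"):
    z=np.load(n+".npz"); P,u,v=world(n,z["d"])
    # stage top points
    def rect(lo,hi,box):
        m=(P[:,2]>lo)&(P[:,2]<hi)&(P[:,0]>box[0])&(P[:,0]<box[1])&(P[:,1]>box[2])&(P[:,1]<box[3])
        return cv2.minAreaRect(P[m,:2].astype(np.float32)),m.sum()
    print(n,"stage",rect(6,28,(430,620,-30,200)))
    print("rail",rect(18,28,(548,610,-10,200)), "stop", rect(18,28,(460,548,135,195)))
    c=env.get_calibration(n)
    for xy in((562,-250),(432,-95)):
        m=(abs(P[:,0]-xy[0])<25)&(abs(P[:,1]-xy[1])<25)&(P[:,2]>84)&(P[:,2]<100)
        m2=(abs(P[:,0]-xy[0])<30)&(abs(P[:,1]-xy[1])<30)&(P[:,2]>40)
        print(xy,m.sum(),P[m].mean(0) if m.any() else 0,np.median(z["p"][v[m2],u[m2]],0) if m2.any() else 0)
    import itertools
    env.snapshot(n)
    for s in env.silhouettes(n,"coupon")[:1]:
        Q,_,_=world(n,z["d"],s["pixels"]); Q=Q[(Q[:,2]>12.5)&(Q[:,2]<22)]; print("coupon",cv2.minAreaRect(Q[:,:2].astype(np.float32)),Q.mean(0))
```

```text
top stage (((519.78076171875, 95.10992431640625), (132.21182250976562, 197.47352600097656), 9.997075080871582), np.int64(2704))
rail (((572.9140014648438, 94.45391082763672), (26.874401092529297, 157.3197784423828), 9.496601104736328), np.int64(335)) stop (((509.14947509765625, 162.30630493164062), (73.49626159667969, 26.83332061767578), 9.386260032653809), np.int64(170))
(562, -250) 41 [ 565.67406777 -251.06383354   91.3900548 ] [73.5 69.5 70. ]
(432, -95) 43 [438.40562474 -90.41507769  91.28388749] [ 17.5  60.5 128. ]
coupon ((514.2315673828125, 73.97801208496094), (49.996551513671875, 75.50265502929688), 16.770593643188477) [514.35229083  73.83983977  15.31346015]
scene stage (((519.5001220703125, 86.124267578125), (133.53868103027344, 181.93026733398438), 9.632960319519043), np.int64(2010))
rail (((569.677001953125, 94.48831939697266), (29.834869384765625, 160.9998016357422), 8.876777648925781), np.int64(292)) stop (((509.46002197265625, 160.2988739013672), (40.560386657714844, 80.1699447631836), 84.84894561767578), np.int64(139))
(562, -250) 55 [ 561.44165574 -255.00124614   91.03960592] [63. 61. 59.]
(432, -95) 49 [433.79204622 -94.09153652  91.45131591] [14. 40. 96.]
coupon ((514.07861328125, 74.36312103271484), (57.14707946777344, 77.67915344238281), 15.769554138183594) [510.44968374  70.80303381  16.71538935]
```

View pics/sc.png

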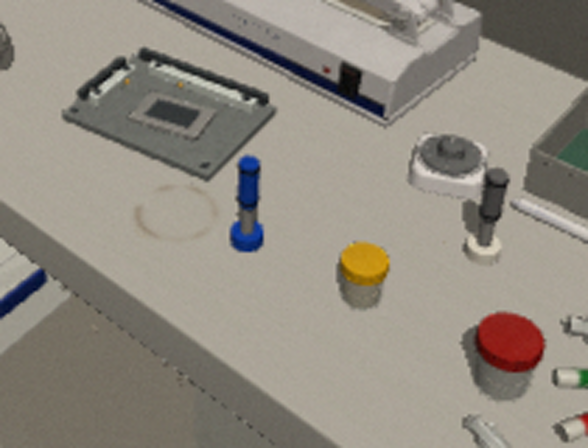

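View pics/tp.png

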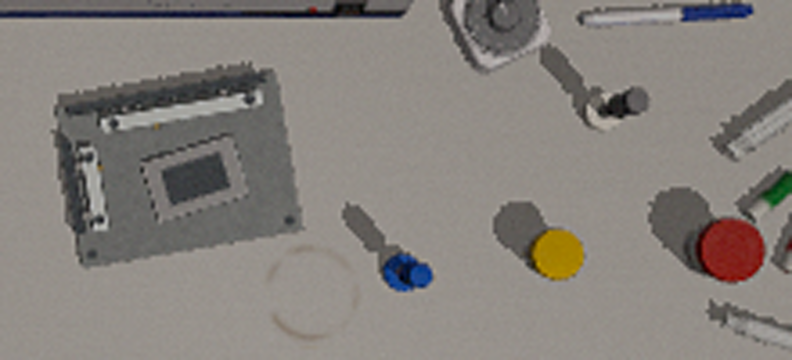

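The top and scene views agree. The pusher with the white foot and grey grip is at world (562, -252), top view px ~(440,178). The blue look-alike is at (433, -93). Stage yaw is ~0.165 with its centre at (519.5, 86).

Call:
drive_tool(targets="0 0 0.1444 0 0 0 1;0 0 0.1444 0 0 0 1;0 0 0.1444 0 0 0 1;0 0 0.1444 0 0 0 1;0 0 0.1444 0 0 0 1", newtons=50)

```text
t: 1.5
tcp_pos: [124.1, 484.4, 231.3]
tool_rot: [1.477, 2.773, 0.0]
contact_force: [-0.0, 0.2, 0.4]
width: 1.002
finger_force: 0.0
```

Call:
drive_tool(targets="0 0 0.1444 0 0 0 1;0 0 0.1444 0 0 0 1;0 0 0.1444 0 0 0 1;0 0 0 -40 15 0 1;0 0 0 -40 15 0 1")

```text
t: 2.0
tcp_pos: [166.9, 410.0, 230.9]
tool_rot: [2.028, 2.399, -0.0]
contact_force: [0.2, -0.1, 0.5]
width: 1.002
finger_force: 0.0
```

Call:
drive_tool(targets="0 0 0 -40 15 0 1;0 0 0 -40 15 0 1;0 0 0 -40 15 0 1;0 0 0 -40 15 0 1;0 0 0 -40 15 0 1")

```text
t: 2.5
tcp_pos: [274.1, 223.9, 231.6]
tool_rot: [2.03, 2.397, 0.002]
contact_force: [0.7, 1.4, -0.1]
width: 1.0
finger_force: 0.0
```

Call:
drive_tool(targets="0 0 0 -40 15 0 1;0 0 0 -40 15 0 1;0 0 0 -40 15 0 1;0 0 0 -40 15 0 1;0 0 0 -40 15 0 1")

```text
t: 3.0
tcp_pos: [381.1, 38.7, 231.7]
tool_rot: [2.031, 2.396, 0.002]
contact_force: [-0.0, 0.1, 0.8]
width: 0.999
finger_force: 0.0
```

Call:
drive_tool(targets="0 0 0 -40 15 0 1;0 0 0 -40 15 0 1;0 0 0 -40 15 0 1;0 0 0 -40 15 0 1;0 0 0 -40 15 0 1")

```text
t: 3.5
tcp_pos: [487.8, -146.4, 231.4]
tool_rot: [2.031, 2.396, 0.001]
contact_force: [0.1, 1.2, 0.8]
width: 1.001
finger_force: 0.0
```

Call:
drive_tool(targets="0 0 0 -39 18.5 0 1;0 0 0 -39 18.5 0 1;0 0 0 -39 18.5 0 1;0 0 0 0 0 0 1;0 0 0 0 0 0 1")

```text
t: 4.0
tcp_pos: [560.9, -251.5, 229.8]
tool_rot: [-2.031, -2.393, 0.001]
contact_force: [-0.2, 0.6, -0.3]
width: 0.999
finger_force: 0.0
```

Run:
```python
from h import *
s=env.read_state(); print(s["tcp_pos"],s["contact_force"])
c=env.get_calibration("wrist"); p,d=env.snapshot("wrist"); cv2.imwrite("pics/w1.png",p[:,:,::-1])
print(np.round(np.linalg.inv(np.array(c["extrinsics"]))[:3],2).tolist())
P,u,v=world("wrist",d,None,c)
m=(P[:,2]>86)&(P[:,2]<98)&(abs(P[:,0]-562)<30)&(abs(P[:,1]+252)<30)
print(m.sum(), cv2.minEnclosingCircle(P[m,:2].astype(np.float32)) if m.any() else 0)
for s in env.silhouettes("wrist","pusher")[:3]:
    Q,_,_=world("wrist",d,s["pixels"],c); print(s["score"],s["rect"],np.round(np.median(Q,0)))
```

```text
[ 560.91453279 -251.50427274  229.81400206] [-0.15245149  0.56829433 -0.34760486]
[[0.99, -0.16, -0.04, 548.8], [0.16, 0.95, 0.28, -178.75], [-0.0, -0.29, 0.96, 372.06]]
265 ((564.081787109375, -252.94866943359375), 9.583030700683594)
0.95 [303.1, 161.5, 327.2, 194.6] [ 563. -248.   60.]
0.89 [203.7, 0.0, 244.8, 27.3] [441. -97.  14.]
```

View pics/w1.png

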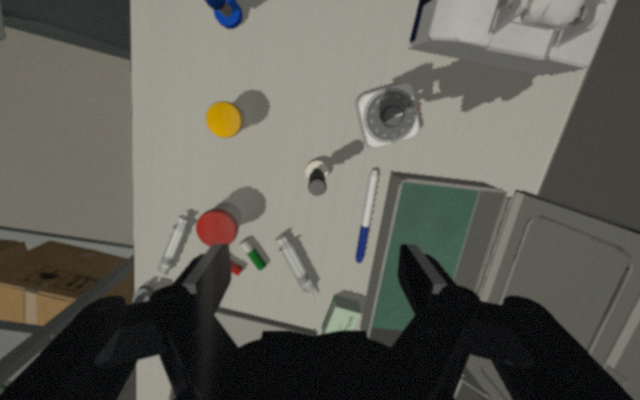

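The white-foot pusher is at px (317,175), and its grip circle (r 9.6) is centred at (564.1, -252.9). The tray, timer and jars are clear of a half-open gripper.

Call:
drive_tool(targets="0 0 0 -1.9 2.9 30 0.5;0 0 0 0 0 30 0.5;0 0 0 0 0 20 0.5;0 0 0 0 0 20 0.5;0 0 0 0 0 20 0.5")

```text
t: 4.6
tcp_pos: [563.9, -250.8, 111.9]
tool_rot: [2.028, 2.398, 0.001]
contact_force: [0.2, -0.1, -0.7]
width: 0.499
finger_force: 0.0
```

Call:
drive_tool(targets="0 0 0 0 0 20 0.5;0 0 0 0 0 20 0.5;0 0 0 0 0 18 0.5;0 0 0 0 0 0 0.5;0 0 0 0 0 0 0.5")

```text
t: 5.1
tcp_pos: [564.2, -251.3, 54.4]
tool_rot: [2.029, 2.398, 0.0]
contact_force: [-0.1, 0.8, -0.5]
width: 0.503
finger_force: 0.0
```

Run:
```python
from h import *
s=env.read_state(); print(s["tcp_pos"],s["contact_force"],s["width"])
c=env.get_calibration("wrist"); p,d=env.snapshot("wrist"); cv2.imwrite("pics/w2.png",p[:,:,::-1])
P,u,v=world("wrist",d,None,c)
m=(P[:,2]>82)&(P[:,2]<98)&(abs(P[:,0]-562)<16)&(abs(P[:,1]+252)<16)
print(m.sum(), cv2.minEnclosingCircle(P[m,:2].astype(np.float32)) if m.any() else 0)
```

```text
[ 564.20138124 -251.32378853   54.39163151] [-0.12182092  0.81157923 -0.5142939 ] 0.5032424943091389
1608 ((563.726318359375, -252.2254638671875), 9.707670211791992)
```

View pics/w2.png

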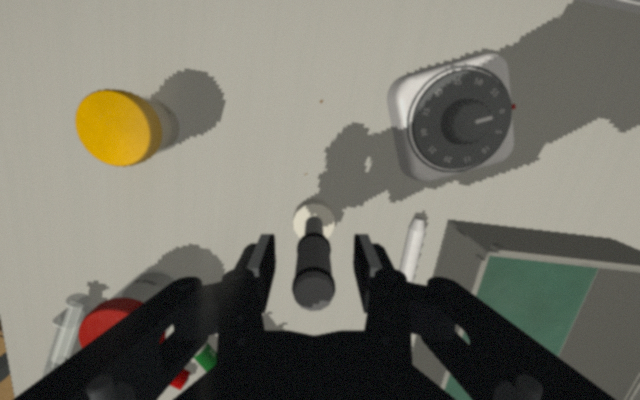

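The grip stands between the pads at px (315,280), so I can close.

Call:
drive_tool(targets="0 0 0 -0.7 0 3 0.5;0 0 0 0 0 0 0;0 0 0 0 0 0 0;0 0 0 0 0 0 0;0 0 0 0 0 0 0", newtons=50)

```text
t: 5.65
tcp_pos: [564.7, -253.2, 51.1]
tool_rot: [2.031, 2.396, 0.0]
contact_force: [-0.2, 0.5, 3.9]
width: 0.198
finger_force: 48.6
```

Call:
drive_tool(targets="0 0 0 0 0 0 0;0 0 0 0 0 0 0;0 0 0 0 0 0 0;0 0 0 0 0 0 0;0 0 0 0 0 0 0")

```text
t: 6.15
tcp_pos: [564.7, -253.2, 51.1]
tool_rot: [2.031, 2.396, 0.0]
contact_force: [-1.7, 0.4, 5.7]
width: 0.192
finger_force: 48.6
```

Call:
drive_tool(targets="0 0 0 0 0 -10 0;0 0 0 0 0 -25 0;0 0 0 0 0 -25 0;0 0 0 0 0 -25 0;0 0 0 0 0 -25 0")

```text
t: 6.65
tcp_pos: [564.1, -252.8, 161.0]
tool_rot: [-2.03, -2.396, 0.0]
contact_force: [0.4, -0.2, -1.3]
width: 0.197
finger_force: 48.8
```

Call:
drive_tool(targets="0 0 0 36 -6 0 0;0 0 0 36 -6 0 0;0 0 0 36 -6 0 0;0 0 0 36 -6 0 0;0 0 0 36 -6 0 0")

```text
t: 7.15
tcp_pos: [504.5, -79.1, 160.3]
tool_rot: [-2.031, -2.396, 0.0]
contact_force: [1.1, 0.9, -0.6]
width: 0.197
finger_force: 48.9
```

Call:
drive_tool(targets="0 0 0 36 -6 0 0;0 0 0 36 -6 0 0;0 0 0 36 -6 0 0;0 0 0 0 0 0 0;0 0 0 0 0 0 0")

```text
t: 7.65
tcp_pos: [469.7, 23.8, 160.5]
tool_rot: [2.028, 2.399, -0.0]
contact_force: [0.1, -0.6, -2.0]
width: 0.195
finger_force: 48.9
```

Run:
```python
from h import *
s=env.read_state(); print(s["tcp_pos"],s["contact_force"],s["torque"],s["width"])
c=env.get_calibration("wrist"); p,d=env.snapshot("wrist"); cv2.imwrite("pics/w3.png",p[:,:,::-1]); np.savez("w3.npz",p=p,d=d,e=c["extrinsics"])
P,u,v=world("wrist",d,None,c)
S=np.array([519.5,86]); a=.165; R=np.array([[np.cos(a),np.sin(a)],[-np.sin(a),np.cos(a)]])
m=(P[:,2]>5)&(P[:,2]<30)&(abs((P[:,:2]-S)@R.T)<[85,110]).all(1)
P=P[m];u=u[m];v=v[m]
st=P[(P[:,2]>7)&(P[:,2]<28)]; print("stage",cv2.minAreaRect(st[:,:2].astype(np.float32)))
for t in("coupon","rail","end_stop"):
    for s in env.silhouettes("wrist",t)[:1]:
        Q=P[s["pixels"][v,u]]; q=(Q[:,:2]-S)@R.T; print(t,s["score"],s["rect"],"z",np.percentile(Q[:,2],[5,50,95]),"sx",np.percentile(q[:,0],[1,50,99]),"sy",np.percentile(q[:,1],[1,50,99]),cv2.minAreaRect(q.astype(np.float32)))
q=(P[:,:2]-S)@R.T
hi=(P[:,2]>19)&(P[:,2]<25)
print("z levels",np.histogram(P[:,2],bins=np.arange(5,32,2)))
print("rail hi sx hist",np.histogram(q[hi&(abs(q[:,1])<40),0],bins=np.arange(20,70,2)))
print("stop hi sy hist",np.histogram(q[hi&(q[:,0]<20)&(q[:,0]>-30),1],bins=np.arange(40,100,2)))
```

```text
[469.70096791  23.79103054 160.50316169] [ 0.10490625 -0.5792111  -1.97868873] [ 0.00147618 -0.03215463  0.02153231] 0.19513190571419126
stage ((520.3702392578125, 86.99024963378906), (129.8651885986328, 179.89317321777344), 9.33716106414795)
coupon 0.9 [338.2, 98.5, 390.1, 182.8] z [14.45357317 15.66991177 16.85918148] sx [-36.15578987 -10.03227874  15.8297382 ] sy [-48.82670238  -7.93925648  27.12361953] ((-9.218914031982422, -11.76852035522461), (49.9139404296875, 78.2854995727539), 7.351097583770752)
rail 0.57 [404.8, 39.4, 456.0, 208.8] z [10.01997728 21.11926179 22.69406827] sx [38.49256265 55.67110518 64.81601098] sy [-74.08390586   3.20159281  77.24369577] ((50.961029052734375, 0.9411849975585938), (29.501346588134766, 159.3214111328125), 0.29054737091064453)
end_stop 0.68 [340.3, 29.0, 424.8, 66.3] z [14.7938124  21.36578847 22.98913212] sx [-36.70851812  -1.87321368  36.12457325] sy [63.7524915  75.38366238 90.39623944] ((2.3679771423339844, 75.88916778564453), (29.72071075439453, 79.80314636230469), 89.93766784667969)
z levels (array([    4,  2767, 10985,   659,   955,  3410,   532,  1322,  3736,
         238,     1,     0,     0]), array([ 5,  7,  9, 11, 13, 15, 17, 19, 21, 23, 25, 27, 29, 31]))
rail hi sx hist (array([  0,   0,   0,   0,   0,   0,   0,   0,   0, 177, 176, 174, 167,
       177, 177,  47,   2,   2, 109, 197, 171, 170, 104,   0]), array([20, 22, 24, 26, 28, 30, 32, 34, 36, 38, 40, 42, 44, 46, 48, 50, 52,
       54, 56, 58, 60, 62, 64, 66, 68]))
stop hi sy hist (array([  0,   0,   0,   0,   0,   0,   0,   0,   0,   0,   0,  23, 139,
       148, 132, 139, 141, 112,   1,   5,   7, 107, 140, 157, 135,  51,
         0,   0,   0]), array([40, 42, 44, 46, 48, 50, 52, 54, 56, 58, 60, 62, 64, 66, 68, 70, 72,
       74, 76, 78, 80, 82, 84, 86, 88, 90, 92, 94, 96, 98]))
```

View pics/w3.png

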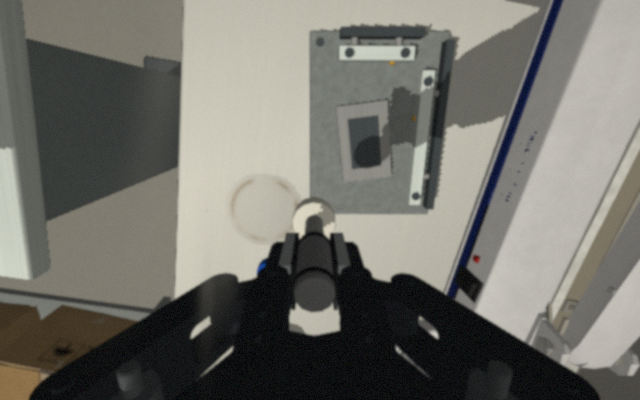

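The wrist picture shows the stage rectangle at 129.9x179.9, with centre (520.4, 87.0) and yaw 0.163. In stage axes the rail face is at x≈37.2 and the stop face at y≈63. The coupon (px ~365,142) is at (-10.2, -12.6), turned by +0.128.

Call:
drive_tool(targets="0 0 0 22 -0.8 0 0;0 0 0 22 -0.8 0 0;0 0 0 0 0 30 0;0 0 0 0 0 30 0;0 0 0 0 0 0 0")

```text
t: 8.35
tcp_pos: [457.9, 65.1, 96.8]
tool_rot: [-2.029, -2.391, 0.01]
contact_force: [-1.4, -0.8, -1.0]
width: 0.2
finger_force: 49.0
```

Call:
drive_tool(targets="0 0 0 0 0 15 0;0 0 0 0 0 12 0;0 0 0 0 0 7 0;0 0 0 0 0 3.3 0;0 0 0 0 0 0 0")

```text
t: 8.85
tcp_pos: [461.4, 66.1, 63.3]
tool_rot: [2.032, 2.396, 0.0]
contact_force: [-0.8, -0.8, -1.7]
width: 0.194
finger_force: 49.0
```

Call:
drive_tool(targets="0 0 0 0 0 0 0;0 0 0 0 0 0 0;0 0 0 0 0 0 0;0 0 0 0 0 0 0;0 0 0 0 0 0 0")

```text
t: 9.35
tcp_pos: [461.1, 66.4, 63.2]
tool_rot: [2.031, 2.397, 0.0]
contact_force: [-0.2, -0.7, -1.8]
width: 0.195
finger_force: 49.0
```

Call:
drive_tool(targets="0 0 0 0 2 0 0;0 0 0 0 2 0 0;0 0 0 0 2 0 0;0 0 0 0 2 0 0;0 0 0 0 2 0 0")

```text
t: 9.85
tcp_pos: [471.1, 68.0, 63.0]
tool_rot: [2.031, 2.397, -0.0]
contact_force: [-0.7, 0.0, -1.4]
width: 0.199
finger_force: 49.0
```

Call:
drive_tool(targets="0 0 0 0 1.5 0 0;0 0 0 0 1.5 0 0;0 0 0 0 1.5 0 0;0 0 0 0 1.5 0 0;0 0 0 0 1 0 0")

```text
t: 10.35
tcp_pos: [478.0, 69.2, 62.9]
tool_rot: [2.031, 2.397, 0.0]
contact_force: [-1.1, 0.2, -1.6]
width: 0.197
finger_force: 49.2
```

Call:
drive_tool(targets="0 0 0 0 1.5 0 0;0 0 0 0 1.5 0 0;0 0 0 0 1.5 0 0;0 0 0 0 1.5 0 0;0 0 0 0 1 0 0")

```text
t: 10.85
tcp_pos: [484.9, 70.3, 63.0]
tool_rot: [2.031, 2.397, 0.0]
contact_force: [-0.1, 0.4, -2.3]
width: 0.201
finger_force: 49.2
```

```bash
cat > look.py <<'E'
from h import *
def look(n="wrist"):
    s=env.read_state(); print("tcp",np.round(s["tcp_pos"],1),"F",np.round(s["contact_force"],1),"q6",s["joint_pos"][5],"t",s["t"])
    c=env.get_calibration(n); p,d=env.snapshot(n)
    P,u,v=world(n,d,None,c); S=np.array([520.4,87.0]); a=.163; R=np.array([[np.cos(a),np.sin(a)],[-np.sin(a),np.cos(a)]])
    q=(P[:,:2]-S)@R.T; print("tcp stage",np.round((s["tcp_pos"][:2]-S)@R.T,1))
    m=(abs(q)<[66,91]).all(1); q=q[m];P=P[m];u=u[m];v=v[m]
    for s in env.silhouettes(n,"coupon")[:1]:
        k=s["pixels"][v,u]&(P[:,2]>13.5)&(P[:,2]<19); print("coupon",s["score"],cv2.minAreaRect(q[k].astype(np.float32)))
    hi=(P[:,2]>19)&(P[:,2]<25)
    r=q[hi&(abs(q[:,1])<50)&(q[:,0]>30)&(q[:,0]<55),0]; t=q[hi&(q[:,0]<20)&(q[:,0]>-30)&(q[:,1]>50)&(q[:,1]<80),1]
    print("rail",np.percentile(r,1) if len(r) else None,"stop",np.percentile(t,1) if len(t) else None)
    return p
E
python3 -c "
from look import *
p=look();cv2.imwrite('pics/w4.png',p[:,:,::-1])"
```

```text
tcp [484.9  70.3  63. ] F [-0.1  0.4 -2.3] q6 1.5500593489707042 t 10.85
tcp stage [-37.7 -10.7]
coupon 0.57 ((2.261138916015625, -11.782222747802734), (50.26892852783203, 76.66358184814453), 5.971893787384033)
rail 37.35166444357961 stop 63.245019358935615
```

View pics/w4.png

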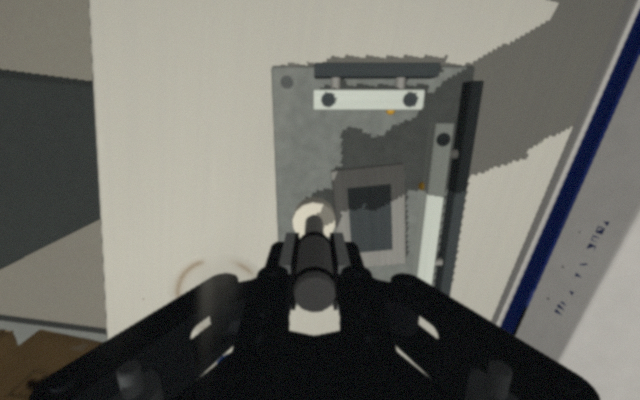

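The foot (px 315,215) touches the coupon's near edge, and the coupon has slid to (2.3, -11.8) with yaw 0.104. I'll carry on slowly.

Call:
drive_tool(targets="0 0 0 0 1 0 0;0 0 0 0 1 0 0;0 0 0 0 1 0 0;0 0 0 0 1 0 0;0 0 0 0 1 0 0")

```text
t: 11.45
tcp_pos: [489.7, 71.1, 63.0]
tool_rot: [-2.031, -2.397, 0.0]
contact_force: [-2.1, 0.2, -0.3]
width: 0.196
finger_force: 49.2
```

Call:
drive_tool(targets="0 0 0 0 0.4 0 0;0 0 0 0 0.4 0 0;0 0 0 0 0.4 0 0;0 0 0 0 0.4 0 0;0 0 0 0 0 0 0")

```text
t: 11.95
tcp_pos: [491.3, 71.4, 63.0]
tool_rot: [2.031, 2.397, 0.0]
contact_force: [-1.3, -0.6, -0.2]
width: 0.199
finger_force: 49.2
```

Call:
drive_tool(targets="0 0 0 0 0.3 0 0;0 0 0 0 0.3 0 0;0 0 0 0 0.3 0 0;0 0 0 0 0.3 0 0;0 0 0 0 0 0 0")

```text
t: 12.45
tcp_pos: [492.4, 71.6, 63.0]
tool_rot: [2.031, 2.397, 0.0]
contact_force: [-2.1, -0.3, 0.7]
width: 0.196
finger_force: 49.2
```

Call:
drive_tool(targets="0 0 0 0 0.3 0 0;0 0 0 0 0.3 0 0;0 0 0 0 0.2 0 0;0 0 0 0 0 0 0;0 0 0 0 0 0 0")

```text
t: 12.95
tcp_pos: [492.8, 71.7, 62.9]
tool_rot: [-2.031, -2.396, 0.001]
contact_force: [-3.9, -0.8, 2.1]
width: 0.196
finger_force: 49.4
```

Call:
drive_tool(targets="0 0 0 0 0.2 0 0;0 0 0 0 0.2 0 0;0 0 0 0 0.2 0 0;0 0 0 0 0 0 0;0 0 0 0 0 0 0")

```text
t: 13.45
tcp_pos: [493.0, 71.7, 62.8]
tool_rot: [-2.03, -2.396, 0.002]
contact_force: [-5.6, -0.3, 2.6]
width: 0.199
finger_force: 49.6
```

Call:
drive_tool(targets="0 0 0 0 0.2 0 0;0 0 0 0 0.1 0 0;0 0 0 0 0 0 0;0 0 0 0 0 0 0;0 0 0 0 0 0 0")

```text
t: 13.95
tcp_pos: [493.1, 71.7, 62.8]
tool_rot: [-2.03, -2.396, 0.002]
contact_force: [-5.0, -0.1, 2.7]
width: 0.194
finger_force: 49.7
```

Call:
drive_tool(targets="0 0 0 0 0 0 0;0 0 0 0 0 0 0;0 0 0 0 0 0 0;0 0 0 0 0 0 0;0 0 0 0 0 0 0")

```text
t: 14.45
tcp_pos: [493.1, 71.7, 62.8]
tool_rot: [-2.03, -2.396, 0.002]
contact_force: [-5.8, -1.1, 3.8]
width: 0.197
finger_force: 49.7
```

```bash
python3 -c "
from look import *
p=look()"
```

```text
tcp [493.1  71.7  62.8] F [-5.8 -1.1  3.8] q6 1.5504268807858523 t 14.45
tcp stage [-29.4 -10.6]
coupon 0.65 ((9.713142395019531, -11.849102020263672), (50.1511116027832, 76.22014617919922), 4.574848651885986)
rail 37.391145724849636 stop 63.29660243953169
```

The coupon's corner is on the rail but it's still turned 0.08 rad. I'll back off and press nearer its +y end to square it.

Call:
drive_tool(targets="0 0 0 0 -4 0 0;0 0 0 0 -4 -0.5 0;0 0 0 10 0 0 0;0 0 0 10 0 0 0;0 0 0 0 0 0 0")

```text
t: 15.05
tcp_pos: [483.2, 91.9, 63.7]
tool_rot: [2.028, 2.399, 0.002]
contact_force: [-0.7, 0.6, -1.2]
width: 0.201
finger_force: 49.1
```

Call:
drive_tool(targets="0 0 0 0 1.5 0 0;0 0 0 0 1.5 0 0;0 0 0 0 0 0 0;0 0 0 0 0 0 0;0 0 0 0 0 0 0")

```text
t: 15.55
tcp_pos: [485.8, 90.6, 63.4]
tool_rot: [-2.031, -2.396, 0.0]
contact_force: [-1.1, 0.3, -1.5]
width: 0.196
finger_force: 49.1
```

Call:
drive_tool(targets="0 0 0 0 1 0 0;0 0 0 0 1 0 0;0 0 0 0 1 0 0;0 0 0 0 1 0 0;0 0 0 0 0 0 0")

```text
t: 16.05
tcp_pos: [489.5, 91.6, 63.4]
tool_rot: [-2.03, -2.396, 0.0]
contact_force: [-1.3, 0.5, -1.0]
width: 0.194
finger_force: 49.1
```

Call:
drive_tool(targets="0 0 0 0 0.4 0 0;0 0 0 0 0.4 0 0;0 0 0 0 0.4 0 0;0 0 0 0 0 0 0;0 0 0 0 0 0 0")

```text
t: 16.55
tcp_pos: [491.1, 91.6, 63.5]
tool_rot: [2.031, 2.397, 0.0]
contact_force: [-1.0, 0.6, -1.3]
width: 0.196
finger_force: 49.1
```

Call:
drive_tool(targets="0 0 0 0 0.3 0 0;0 0 0 0 0.3 0 0;0 0 0 0 0.2 0 0;0 0 0 0 0 0 0;0 0 0 0 0 0 0")

```text
t: 17.05
tcp_pos: [491.7, 91.8, 63.5]
tool_rot: [-2.031, -2.397, 0.0]
contact_force: [-1.3, 1.3, -1.2]
width: 0.199
finger_force: 49.1
```

Call:
drive_tool(targets="0 0 0 0 0.2 0 0;0 0 0 0 0.2 0 0;0 0 0 0 0.2 0 0;0 0 0 0 0 0 0;0 0 0 0 0 0 0")

```text
t: 17.55
tcp_pos: [492.3, 91.9, 63.5]
tool_rot: [-2.031, -2.397, 0.0]
contact_force: [-1.6, 0.4, -2.1]
width: 0.195
finger_force: 49.1
```

```bash
python3 -c "
from look import *
p=look()"
```

```text
tcp [492.3  91.9  63.5] F [-1.6  0.4 -2.1] q6 1.5904476542354975 t 17.55
tcp stage [-26.9   9.4]
coupon 0.84 ((12.71771240234375, -8.585330963134766), (49.79863739013672, 67.54131317138672), 0.7475594282150269)
rail 37.46225412027965 stop 63.65035525340514
```

It's nearly square now (0.75°). Next I'll press home.

Call:
drive_tool(targets="0 0 0 0 0.2 0 0;0 0 0 0 0.2 0 0;0 0 0 0 0.2 0 0;0 0 0 0 0 0 0;0 0 0 0 0 0 0")

```text
t: 18.15
tcp_pos: [492.6, 91.9, 63.5]
tool_rot: [-2.031, -2.396, 0.001]
contact_force: [-2.7, 0.4, 0.4]
width: 0.2
finger_force: 49.2
```

Call:
drive_tool(targets="0 0 0 0 0.2 0 0;0 0 0 0 0.2 0 0;0 0 0 0 0.2 0 0;0 0 0 0 0 0 0;0 0 0 0 0 0 0")

```text
t: 18.65
tcp_pos: [492.9, 92.0, 63.4]
tool_rot: [-2.03, -2.396, 0.001]
contact_force: [-4.6, 0.3, 1.3]
width: 0.198
finger_force: 49.5
```

Call:
drive_tool(targets="0 0 0 0 0.2 0 0;0 0 0 0 0.2 0 0;0 0 0 0 0 0 0;0 0 0 0 0 0 0;0 0 0 0 0 0 0")

```text
t: 19.15
tcp_pos: [493.0, 92.0, 63.4]
tool_rot: [-2.03, -2.396, 0.002]
contact_force: [-6.2, 0.3, 2.4]
width: 0.195
finger_force: 49.7
```

Call:
drive_tool(targets="0 0 0 0 0 0 0;0 0 0 0 0 0 0;0 0 0 0 0 0 0;0 0 0 0 0 0 0;0 0 0 0 0 0 0")

```text
t: 19.65
tcp_pos: [493.0, 92.0, 63.4]
tool_rot: [-2.03, -2.396, 0.002]
contact_force: [-5.8, 0.8, 2.3]
width: 0.198
finger_force: 49.7
```

Home on the rail at ~6 N. Next I'll go round to the coupon's -y side and turn the gripper so it closes along the push.

Call:
drive_tool(targets="0 0 0 0 -5 0 0;0 0 0 0 -10 -10 0;0 0 0 -28 0 0 0;0 0 0 -28 0 0 0;0 0 0 -28 0 0 0")

```text
t: 20.15
tcp_pos: [494.1, 5.9, 74.9]
tool_rot: [2.028, 2.395, 0.003]
contact_force: [0.5, 1.1, -1.7]
width: 0.197
finger_force: 49.0
```

Call:
drive_tool(targets="0 0 0 0 18 0 0;0 0 0 0 18 0 0;0 0 0 0 18 0 0;0 0 -0.1428 0 0 0 0;0 0 -0.1428 0 0 0 0")

```text
t: 20.65
tcp_pos: [547.7, 15.4, 74.6]
tool_rot: [1.66, 2.663, 0.002]
contact_force: [-0.3, 0.2, -1.6]
width: 0.196
finger_force: 49.1
```

Call:
drive_tool(targets="0 0 -0.1428 0 0 0 0;0 0 -0.1428 0 0 0 0;0 0 -0.1428 0 0 0 0;0 0 -0.1428 0 0 0 0;0 0 -0.1428 0 0 0 0")

```text
t: 21.15
tcp_pos: [547.1, 15.4, 74.7]
tool_rot: [0.625, 3.076, 0.0]
contact_force: [0.1, -0.1, -0.4]
width: 0.195
finger_force: 49.2
```

Call:
drive_tool(targets="0 0 -0.1428 0 0 0 0;0 0 -0.1428 0 0 0 0;0 0 -0.1428 0 0 0 0;0 0 -0.1428 0 0 0 0;0 0 0 0 0 0 0")

```text
t: 21.65
tcp_pos: [547.0, 15.4, 74.6]
tool_rot: [-0.257, 3.128, -0.001]
contact_force: [0.2, -0.3, -1.1]
width: 0.195
finger_force: 49.2
```

```bash
python3 -c "
from look import *
p=look();cv2.imwrite('pics/w5.png',p[:,:,::-1]); look('top'); print(env.read_state()['tool_rot'])"
```

```text
tcp [547.   15.4  74.6] F [ 0.2 -0.3 -1.1] q6 -0.13582473763202876 t 21.65
tcp stage [ 14.7 -75. ]
coupon 0.81 ((12.560423851013184, -12.686473846435547), (50.251487731933594, 76.30034637451172), 0.14416122436523438)
rail 37.22010361872537 stop 63.18101053475641
tcp [546.8  15.5  74.3] F [ 0.5 -0.  -1.7] q6 -0.1331794903835114 t 21.75
tcp stage [ 14.4 -74.8]
coupon 0.58 ((14.246456146240234, -8.377355575561523), (63.328208923339844, 48.17779541015625), 89.73373413085938)
rail 39.991514400613795 stop 62.78388549286296
[-2.55258917e-01  3.13013564e+00 -4.11761820e-04]
```

View pics/w5.png

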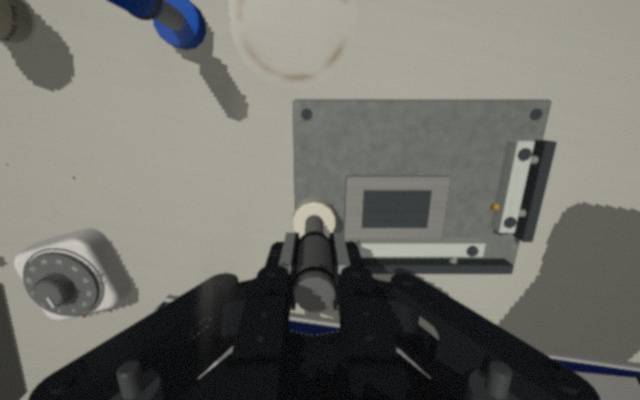

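The coupon lies square on the rail at (12.6, -12.7), seen at px ~(397,208), and the foot stands behind its -y edge. I'll descend and push along the rail.

Call:
drive_tool(targets="0 0 0 1.4 0 5 0;0 0 0 0 0 4 0;0 0 0 0 0 2 0;0 0 0 0 2 0 0;0 0 0 0 2 0 0")

```text
t: 22.35
tcp_pos: [544.1, 19.5, 62.3]
tool_rot: [0.258, -3.131, -0.0]
contact_force: [0.4, 0.6, -0.9]
width: 0.196
finger_force: 49.2
```

Call:
drive_tool(targets="0 0 0 0 2 0 0;0 0 0 0 1.5 0 0;0 0 0 0 1.5 0 0;0 0 0 0 1.5 0 0;0 0 0 0 1.5 0 0")

```text
t: 22.85
tcp_pos: [543.0, 27.1, 62.7]
tool_rot: [-0.258, 3.131, -0.001]
contact_force: [0.6, -1.8, -0.7]
width: 0.197
finger_force: 49.2
```

Call:
drive_tool(targets="0 0 0 0 1.5 0 0;0 0 0 0 1.5 0 0;0 0 0 0 1.5 0 0;0 0 0 0 1.5 0 0;0 0 0 0 1.5 0 0")

```text
t: 23.35
tcp_pos: [541.7, 34.7, 62.6]
tool_rot: [-0.258, 3.131, -0.0]
contact_force: [-0.4, -2.8, -0.0]
width: 0.196
finger_force: 49.3
```

```bash
python3 -c "
from look import *
p=look()"
```

```text
tcp [541.7  34.7  62.6] F [-0.4 -2.8 -0. ] q6 -0.10065593426356333 t 23.35
tcp stage [ 12.5 -55.1]
coupon 0.79 ((12.460554122924805, -1.5412788391113281), (51.48497009277344, 76.8276596069336), 0.9166241884231567)
rail 37.26553484033302 stop 63.29337935772387
```

Call:
drive_tool(targets="0 0 0 0 1.5 -0.5 0;0 0 0 0 1.5 0 0;0 0 0 0 1.5 0 0;0 0 0 0 1.5 0 0;0 0 0 0 1.5 0 0")

```text
t: 23.95
tcp_pos: [540.2, 42.3, 62.9]
tool_rot: [0.259, -3.131, -0.0]
contact_force: [0.1, -1.2, -1.5]
width: 0.198
finger_force: 49.2
```

Call:
drive_tool(targets="0 0 0 0 1.5 0 0;0 0 0 0 1.5 0 0;0 0 0 0 1.5 0 0;0 0 0 0 1.5 0 0;0 0 0 0 1.5 0 0")

```text
t: 24.45
tcp_pos: [539.1, 49.6, 63.0]
tool_rot: [0.259, -3.131, -0.0]
contact_force: [-0.5, -1.4, -1.9]
width: 0.201
finger_force: 49.2
```

```bash
python3 -c "
from look import *
p=look()"
```

```text
tcp [539.1  49.6  63. ] F [-0.5 -1.4 -1.9] q6 -0.07309782777080955 t 24.45
tcp stage [ 12.4 -40. ]
coupon 0.68 ((11.11391544342041, 13.978796005249023), (50.36774444580078, 75.88999938964844), 1.812936544418335)
rail 37.21645316177342 stop 63.392299898781914
```

It has drifted CCW by 0.03, so I'll shift the push point 3 mm towards -x for the rest.

Call:
drive_tool(targets="0 0 0 0 -3 0 0;0 0 0 3 0 0 0;0 0 0 0 1.5 0 0;0 0 0 0 1.5 0 0;0 0 0 0 1 0 0")

```text
t: 25.05
tcp_pos: [536.0, 49.8, 63.0]
tool_rot: [-0.259, 3.131, -0.001]
contact_force: [0.1, -2.1, -1.4]
width: 0.196
finger_force: 49.2
```

Call:
drive_tool(targets="0 0 0 0 1 0 0;0 0 0 0 1.5 0 0;0 0 0 0 1.5 0 0;0 0 0 0 1.5 0 0;0 0 0 0 1 0 0")

```text
t: 25.55
tcp_pos: [535.0, 56.5, 63.0]
tool_rot: [-0.259, 3.131, -0.0]
contact_force: [1.3, -1.2, -0.0]
width: 0.194
finger_force: 49.2
```

```bash
python3 -c "
from look import *
p=look()"
```

```text
tcp [535.   56.5  63. ] F [ 1.3 -1.2 -0. ] q6 -0.05962514295048087 t 25.55
tcp stage [  9.4 -32.5]
coupon 0.95 ((11.641617774963379, 21.302268981933594), (51.39603042602539, 76.906982421875), 2.1891114711761475)
rail 37.146888737314086 stop 63.34868247472758
```

Call:
drive_tool(targets="0 0 0 0 0.8 0 0;0 0 0 0 0.8 0 0;0 0 0 0 0.8 0 0;0 0 0 0 0.4 0 0;0 0 0 0 0 0 0")

```text
t: 26.15
tcp_pos: [534.5, 59.2, 63.0]
tool_rot: [-0.259, 3.131, 0.0]
contact_force: [-0.1, -2.0, -1.5]
width: 0.198
finger_force: 49.2
```

Call:
drive_tool(targets="0 0 0 0 0.3 0 0;0 0 0 0 0.3 0 0;0 0 0 0 0.2 0 0;0 0 0 0 0 0 0;0 0 0 0 0 0 0")

```text
t: 26.65
tcp_pos: [534.4, 59.9, 63.0]
tool_rot: [-0.259, 3.131, -0.0]
contact_force: [-0.9, -1.5, -0.7]
width: 0.199
finger_force: 49.2
```

Call:
drive_tool(targets="0 0 0 0 0.3 0 0;0 0 0 0 0.3 0 0;0 0 0 0 0.2 0 0;0 0 0 0 0 0 0;0 0 0 0 0 0 0")

```text
t: 27.15
tcp_pos: [534.3, 60.5, 63.0]
tool_rot: [-0.258, 3.131, -0.001]
contact_force: [0.6, -2.5, 0.2]
width: 0.197
finger_force: 49.3
```

Call:
drive_tool(targets="0 0 0 0 0.3 0 0;0 0 0 0 0.3 0 0;0 0 0 0 0.2 0 0;0 0 0 0 0 0 0;0 0 0 0 0 0 0")

```text
t: 27.65
tcp_pos: [534.2, 60.9, 63.1]
tool_rot: [-0.258, 3.131, -0.002]
contact_force: [0.6, -5.6, 0.3]
width: 0.196
finger_force: 49.6
```

Call:
drive_tool(targets="0 0 0 0 0.2 0 0;0 0 0 0 0.2 0 0;0 0 0 0 0.2 0 0;0 0 0 0 0 0 0;0 0 0 0 0 0 0")

```text
t: 28.15
tcp_pos: [534.2, 61.1, 63.1]
tool_rot: [-0.258, 3.131, -0.004]
contact_force: [0.1, -5.8, 0.6]
width: 0.2
finger_force: 49.7
```

Call:
drive_tool(targets="0 0 0 0 0.2 0 0;0 0 0 0 0 0 0;0 0 0 0 0 0 0;0 0 0 0 0 0 0;0 0 0 0 0 0 0")

```text
t: 28.65
tcp_pos: [534.2, 61.1, 63.1]
tool_rot: [-0.257, 3.131, -0.004]
contact_force: [0.3, -5.0, -0.1]
width: 0.194
finger_force: 49.7
```

```bash
python3 -c "
from look import *
p=look()"
```

```text
tcp [534.2  61.1  63.1] F [ 0.3 -5.  -0.1] q6 -0.048686947053053646 t 28.65
tcp stage [  9.4 -27.8]
coupon 0.89 ((11.70376205444336, 25.58968734741211), (51.252071380615234, 76.06275177001953), 1.713286280632019)
rail 37.07434742383621 stop 63.407205116043706
```

Pressed home on the stop at ~5.5 N. It still looks slightly CCW, so I'll go round and press on the rail again near the +y end.

Call:
drive_tool(targets="0 0 0 0 -4 0 0;0 0 0 0 -8 -10 0;0 0 0 27 0 0 0;0 0 0 27 0 0 0;0 0 0.1428 0 0 0 0")

```text
t: 29.25
tcp_pos: [478.3, 41.5, 72.9]
tool_rot: [0.029, -3.136, -0.002]
contact_force: [0.6, -0.4, -1.2]
width: 0.193
finger_force: 49.3
```

Call:
drive_tool(targets="0 0 0.1428 0 0 0 0;0 0 0.1428 0 0 0 0;0 0 0.1428 0 0 0 0;0 0 0.1428 0 0 0 0;0 0 0.1428 0 0 0 0")

```text
t: 29.75
tcp_pos: [483.0, 42.2, 73.7]
tool_rot: [-1.073, -2.952, -0.003]
contact_force: [-0.7, -0.5, -1.1]
width: 0.196
finger_force: 49.3
```

Call:
drive_tool(targets="0 0 0.1428 0 0 0 0;0 0 0.1428 0 0 0 0;0 0 0.1428 0 0 0 0;0 0 0.1428 0 0 0 0;0 0 0.1428 0 0 0 0")

```text
t: 30.25
tcp_pos: [483.0, 42.2, 73.7]
tool_rot: [-2.037, -2.391, -0.003]
contact_force: [0.6, 0.7, -1.0]
width: 0.192
finger_force: 49.2
```

```bash
python3 -c "
from look import *
p=look();cv2.imwrite('pics/w6.png',p[:,:,::-1]); print(env.read_state()['tool_rot'])"
```

```text
tcp [483.   42.2  73.7] F [ 0.6  0.7 -1. ] q6 1.4972610053620248 t 30.25
tcp stage [-44.2 -38.2]
coupon 0.64 ((11.507773399353027, 24.82278060913086), (50.572792053222656, 76.19145202636719), 1.7613251209259033)
rail 37.33634407693516 stop 63.26009433876265
[-2.02990802 -2.39685794 -0.00258848]
```

View pics/w6.png

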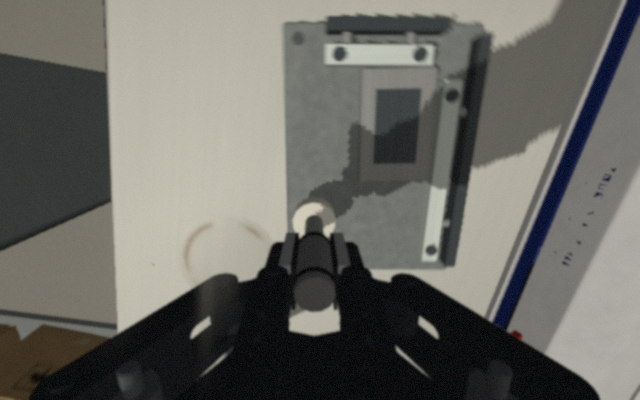

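The coupon is near the corner at (11.5, 24.8) with yaw 0.03. I'll press at y≈+40.

Call:
drive_tool(targets="0 0 0 26 0 0 0;0 0 0 26 0 0 0;0 0 0 26 0 0 0;0 0 0 0 0 5 0;0 0 0 0 0 5.3 0")

```text
t: 30.85
tcp_pos: [470.1, 119.1, 62.9]
tool_rot: [2.027, 2.4, 0.001]
contact_force: [-0.8, -0.1, -0.9]
width: 0.197
finger_force: 49.2
```

Call:
drive_tool(targets="0 0 0 0 3 0 0;0 0 0 0 3 0 0;0 0 0 0 3 0 0;0 0 0 0 3 0 0;0 0 0 0 2 0 0")

```text
t: 31.35
tcp_pos: [484.3, 120.6, 62.8]
tool_rot: [2.031, 2.396, 0.001]
contact_force: [-0.9, 0.5, -0.6]
width: 0.195
finger_force: 49.2
```

Call:
drive_tool(targets="0 0 0 0 0.6 0 0;0 0 0 0 0.6 0 0;0 0 0 0 0.4 0 0;0 0 0 0 0.4 0 0;0 0 0 0 0 0 0")

```text
t: 31.85
tcp_pos: [485.6, 121.2, 62.7]
tool_rot: [-2.031, -2.397, 0.0]
contact_force: [-0.1, 0.3, -1.6]
width: 0.201
finger_force: 49.2
```

Call:
drive_tool(targets="0 0 0 0 0.4 -0.3 0;0 0 0 0 0.3 0 0;0 0 0 0 0.3 0 0;0 0 0 0 0 0 0;0 0 0 0 0 0 0")

```text
t: 32.35
tcp_pos: [486.1, 121.2, 62.9]
tool_rot: [-2.031, -2.396, 0.001]
contact_force: [-2.5, -0.3, -0.2]
width: 0.195
finger_force: 49.4
```

Call:
drive_tool(targets="0 0 0 0 0.3 0 0;0 0 0 0 0.3 0 0;0 0 0 0 0.2 0 0;0 0 0 0 0 0 0;0 0 0 0 0 0 0")

```text
t: 32.85
tcp_pos: [487.2, 121.5, 62.9]
tool_rot: [-2.031, -2.396, 0.0]
contact_force: [-1.9, 0.1, -0.4]
width: 0.197
finger_force: 49.4
```

Call:
drive_tool(targets="0 0 0 0 0.2 0 0;0 0 0 0 0.2 0 0;0 0 0 0 0.2 0 0;0 0 0 0 0 0 0;0 0 0 0 0 0 0")

```text
t: 33.35
tcp_pos: [487.8, 121.6, 62.9]
tool_rot: [-2.031, -2.396, 0.0]
contact_force: [-3.6, 1.1, 0.3]
width: 0.195
finger_force: 49.4
```

Call:
drive_tool(targets="0 0 0 0 0.2 0 0;0 0 0 0 0.2 0 0;0 0 0 0 0.2 0 0;0 0 0 0 0 0 0;0 0 0 0 0 0 0")

```text
t: 33.85
tcp_pos: [488.0, 121.6, 62.9]
tool_rot: [-2.03, -2.396, 0.001]
contact_force: [-5.7, 1.0, 0.4]
width: 0.197
finger_force: 49.7
```

Call:
drive_tool(targets="0 0 0 0 0.2 0 0;0 0 0 0 0.1 0 0;0 0 0 0 0 0 0;0 0 0 0 0 0 0;0 0 0 0 0 0 0")

```text
t: 34.35
tcp_pos: [488.0, 121.6, 62.9]
tool_rot: [-2.03, -2.396, 0.002]
contact_force: [-4.7, 1.0, 1.7]
width: 0.195
finger_force: 49.8
```

```bash
python3 -c "
from look import *
p=look()"
```

```text
tcp [488.  121.6  62.9] F [-4.7  1.   1.7] q6 1.6499504699047303 t 34.35
tcp stage [-26.3  39.4]
coupon 0.94 ((12.693631172180176, 25.27526092529297), (49.99604415893555, 74.5519790649414), 0.524842381477356)
rail 37.46802566998839 stop 51.286257464433845
```

Call:
drive_tool(targets="0 0 0 0 -5 0 0;0 0 0 0 -13 -10 0;0 0 0 -27 0 0 0;0 0 0 -27 0 0 0;0 0 0 -24 0 0 0")

```text
t: 34.95
tcp_pos: [486.0, 40.5, 73.8]
tool_rot: [2.028, 2.394, 0.003]
contact_force: [-0.2, 0.4, -1.2]
width: 0.203
finger_force: 49.2
```

Call:
drive_tool(targets="0 0 -0.1428 0 0 0 0;0 0 -0.1428 0 0 0 0;0 0 -0.1428 0 0 0 0;0 0 -0.1428 0 0 0 0;0 0 -0.1428 0 0 0 0")

```text
t: 35.45
tcp_pos: [485.9, 41.3, 73.6]
tool_rot: [1.056, 2.954, 0.001]
contact_force: [0.1, 0.5, -0.7]
width: 0.198
finger_force: 49.3
```

Call:
drive_tool(targets="0 0 -0.1428 0 0 0 0;0 0 -0.1428 0 0 0 0;0 0 -0.1428 0 0 0 0;0 0 -0.1428 0 0 0 0;0 0 -0.1428 0 0 0 0")

```text
t: 35.95
tcp_pos: [485.9, 41.3, 73.6]
tool_rot: [-0.043, 3.137, -0.002]
contact_force: [0.2, 0.1, -1.5]
width: 0.194
finger_force: 49.2
```

Call:
drive_tool(targets="0 0 -0.1428 0 0 0 0;0 0 0 -18 0 0 0;0 0 0 -18 0 0 0;0 0 0 -18 0 0 0;0 0 0 0 0 0 0")

```text
t: 36.45
tcp_pos: [541.5, 50.6, 73.8]
tool_rot: [-0.258, 3.124, -0.002]
contact_force: [-0.9, 0.3, -1.4]
width: 0.194
finger_force: 49.2
```

```bash
python3 -c "
from look import *
p=look();cv2.imwrite('pics/w7.png',p[60:340,260:600,::-1].repeat(2,0).repeat(2,1)); print(env.read_state()['tool_rot'])"
```

```text
tcp [541.5  50.6  73.8] F [-0.9  0.3 -1.4] q6 -0.07074827801899393 t 36.45
tcp stage [ 14.9 -39.3]
coupon 0.83 ((12.499038696289062, 25.289344787597656), (50.564208984375, 76.55074310302734), 0.05827086791396141)
rail 37.22094609115984 stop 63.39136773162417
[-2.58059801e-01  3.12969860e+00 -1.25011067e-03]
```

View pics/w7.png

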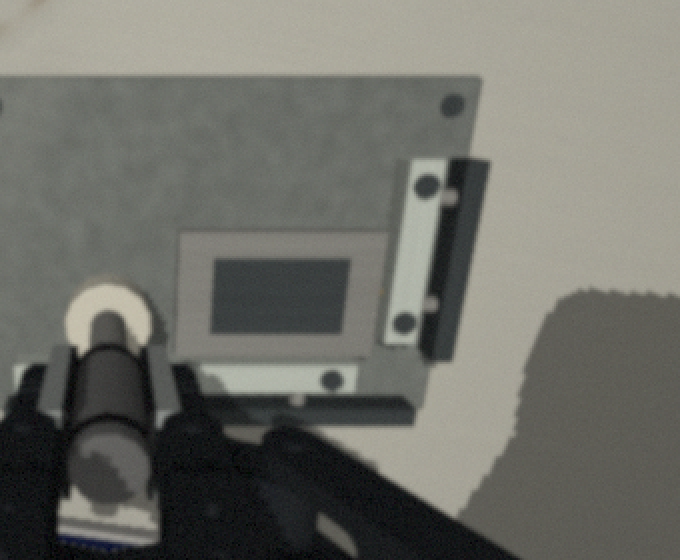

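The coupon lies square in the corner at (12.5, 25.3) with yaw 0.001. I'll give one last gentle press on the stop to make sure.

Call:
drive_tool(targets="0 0 0 2 0 5 0;0 0 0 0 0 5.4 0;0 0 0 0 3 0 0;0 0 0 0 3 0 0;0 0 0 0 3 0 0")

```text
t: 37.05
tcp_pos: [533.7, 59.5, 62.7]
tool_rot: [-0.259, 3.131, 0.0]
contact_force: [-0.4, 0.0, -0.0]
width: 0.196
finger_force: 49.2
```

Call:
drive_tool(targets="0 0 0 0 0.8 0 0;0 0 0 0 0.4 0 0;0 0 0 0 0.3 0 0;0 0 0 0 0 0 0;0 0 0 0 0 0 0")

```text
t: 37.55
tcp_pos: [533.6, 60.4, 62.7]
tool_rot: [-0.258, 3.131, -0.001]
contact_force: [0.6, -1.6, -0.2]
width: 0.197
finger_force: 49.3
```

Call:
drive_tool(targets="0 0 0 0 0.3 0 0;0 0 0 0 0.3 0 0;0 0 0 0 0.2 0 0;0 0 0 0 0 0 0;0 0 0 0 0 0 0")

```text
t: 38.05
tcp_pos: [533.6, 61.0, 62.7]
tool_rot: [-0.258, 3.131, -0.001]
contact_force: [0.1, -4.6, 0.6]
width: 0.196
finger_force: 49.5
```

Call:
drive_tool(targets="0 0 0 0 0.3 0 0;0 0 0 0 0 0 0;0 0 0 0 0 0 0;0 0 0 0 0 0 0;0 0 0 0 0 0 0")

```text
t: 38.55
tcp_pos: [533.5, 61.2, 62.7]
tool_rot: [-0.258, 3.131, -0.002]
contact_force: [0.2, -6.0, 1.1]
width: 0.195
finger_force: 49.6
```

Call:
drive_tool(targets="0 0 0 0 0 0 0;0 0 0 0 0 0 0;0 0 0 0 0 0 0;0 0 0 0 0 0 0;0 0 0 0 0 0 0")

```text
t: 39.05
tcp_pos: [533.6, 61.1, 62.7]
tool_rot: [-0.258, 3.131, -0.002]
contact_force: [1.1, -4.8, 0.4]
width: 0.201
finger_force: 49.6
```

Call:
drive_tool(targets="0 0 0 0 -4 0 0;0 0 0 0 -8 0 0;0 0 0 0 0 -10 0;0 0 0 0 0 0 0;0 0 0 0 0 0 0")

```text
t: 39.55
tcp_pos: [535.8, 50.2, 73.2]
tool_rot: [-0.259, 3.13, 0.001]
contact_force: [-0.5, 0.3, -1.7]
width: 0.199
finger_force: 49.3
```

```bash
python3 -c "
from look import *
p=look()"
```

```text
tcp [535.8  50.2  73.2] F [-0.5  0.3 -1.7] q6 -0.07179234224087223 t 39.55
tcp stage [  9.3 -38.8]
coupon 0.83 ((12.645219802856445, 25.811790466308594), (76.57195281982422, 51.12329864501953), 89.64241790771484)
rail 37.19250920784982 stop 63.38149485073688
```

The coupon is seated square in the corner. I'll carry the pusher right to open worktop and set it down.

Call:
drive_tool(targets="0 0 0 0 -40 -5 0;0 0 0 0 -40 0 0;0 0 0 0 -40 0 0;0 0 0 0 0 0 0;0 0 0 0 0 10 0")

```text
t: 40.15
tcp_pos: [556.1, -69.2, 68.3]
tool_rot: [-0.255, 3.128, 0.0]
contact_force: [-0.7, 0.1, -1.1]
width: 0.194
finger_force: 49.4
```

Call:
drive_tool(targets="0 0 0 0 0 8 0;0 0 0 0 0 4 0;0 0 0 0 0 2 0;0 0 0 0 0 1 0;0 0 0 0 0 0 0")

```text
t: 40.65
tcp_pos: [555.0, -67.9, 52.5]
tool_rot: [0.26, -3.131, -0.0]
contact_force: [0.0, -0.4, -0.8]
width: 0.196
finger_force: 49.4
```

Call:
drive_tool(targets="0 0 0 0 0 0.5 0;0 0 0 0 0 0.5 0;0 0 0 0 0 0.5 0;0 0 0 0 0 0 0;0 0 0 0 0 0 0")

```text
t: 41.15
tcp_pos: [555.0, -68.5, 51.2]
tool_rot: [-0.258, 3.131, -0.0]
contact_force: [-0.5, -0.3, -1.0]
width: 0.195
finger_force: 49.4
```

Call:
drive_tool(targets="0 0 0 0 0 0.3 0;0 0 0 0 0 0.3 0;0 0 0 0 0 0.2 0;0 0 0 0 0 0 0;0 0 0 0 0 0 0")

```text
t: 41.65
tcp_pos: [555.2, -68.5, 51.0]
tool_rot: [-0.258, 3.13, -0.0]
contact_force: [-1.7, 1.1, 5.3]
width: 0.198
finger_force: 50.1
```

Call:
drive_tool(targets="0 0 0 0 0 0 0.25;0 0 0 0 0 0 0.3;0 0 0 0 0 0 0.4;0 0 0 0 0 0 0.5;0 0 0 0 0 0 0.5")

```text
t: 42.15
tcp_pos: [555.0, -68.4, 50.1]
tool_rot: [0.259, -3.131, -0.0]
contact_force: [-1.3, -0.0, -0.1]
width: 0.498
finger_force: 0.0
```

Call:
drive_tool(targets="0 0 0 0 0 -10 0.5;0 0 0 0 0 -20 0.5;0 0 0 0 0 -30 0.5;0 0 0 0 0 -40 0.5;0 0 0 0 0 -40 0.5")

```text
t: 42.65
tcp_pos: [554.6, -68.4, 192.1]
tool_rot: [0.259, -3.131, -0.0]
contact_force: [0.5, -0.4, 0.5]
width: 0.498
finger_force: 0.0
```

Call:
drive_tool(targets="0 0 0 0 0 0 0.5;0 0 0 0 0 0 0.5;0 0 0 0 0 0 0.5;0 0 0 0 0 0 0.5;0 0 0 0 0 0 0.5")

```text
t: 43.15
tcp_pos: [554.2, -68.3, 188.9]
tool_rot: [0.258, -3.128, -0.001]
contact_force: [0.3, -0.2, 0.0]
width: 0.503
finger_force: 0.0
```

```bash
python3 -c "
from look import *
p=look();cv2.imwrite('pics/w8.png',p[:,:,::-1])
c=env.get_calibration('wrist');p,d=env.snapshot('wrist');P,u,v=world('wrist',d,None,c)
for lo,hi in((86,98),(60,84),(9,17)):
    m=(P[:,2]>lo)&(P[:,2]<hi)&(abs(P[:,0]-555)<25)&(abs(P[:,1]+68)<25); print(lo,m.sum(),cv2.minEnclosingCircle(P[m,:2].astype(np.float32)) if m.any() else 0)"
```

```text
tcp [554.2 -68.3 188.9] F [ 0.3 -0.2  0. ] q6 -0.28749853474452747 t 43.15
tcp stage [   8.1 -158.7]
coupon 0.97 ((12.2694091796875, 25.74448585510254), (49.5465087890625, 76.75981903076172), 0.16900549829006195)
rail 37.4742512228852 stop 63.21263532133417
86 351 ((555.2935180664062, -67.34789276123047), 9.633552551269531)
60 97 ((552.7183837890625, -68.11775970458984), 8.372314453125)
9 293 ((555.1239624023438, -67.45912170410156), 14.72499942779541)
```

View pics/w8.png

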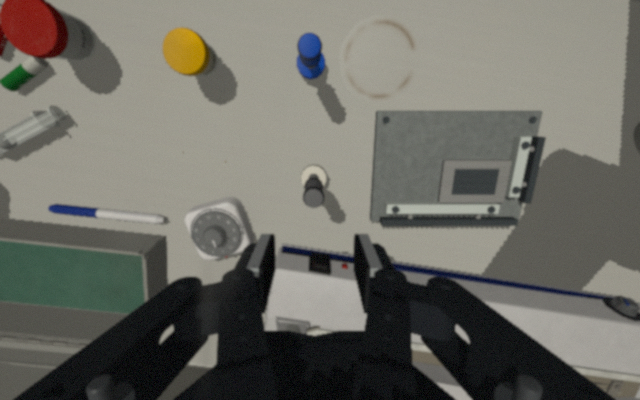

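The pusher stands upright at px (315,185), released, with its top and foot centres within 0.2 mm. The coupon sits square in the corner at px (475,182).

```bash
python3 -c "
from cell import env
print(env.close_job())"
```

```text
the job is handed in; nothing more can be done
None
```

The job is handed in (no verdict was returned): the coupon measured square in the corner against the rail and end stop, each pressed at about 6 N, and the pusher stands upright and released on the worktop.

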